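# Hold a sample tube on the vortex mixer

## Robot

A 7-joint arm with a two-finger parallel gripper is mounted at the origin on the work surface. World frame = base frame: x ahead of the robot, y to its left, z up, the work surface at z = 0. Lengths are in m, angles in rad, forces in N, time in s.
With the tool pointing down it reaches from about 0.375 to 0.925 m from the base axis. Payload 3.1 kg.
Tool frame: the origin (TCP) lies between the finger pads; the fingertips stand 19 mm ahead of it and the grasp point (between the pads) is the TCP; z points along the fingers, y is the line along which they close (so a half turn about z gives the same grasp; the last joint's range is limited). The gripper opens to 85 mm and grips with 20 to 120 N. Pads are 22 mm wide; open, the fingers measure 114 mm over their backs; the gripper's body (76 mm by 85 mm) begins 54 mm behind the grasp point. The pads swing forward as they close: fully open they stand 13 mm farther back than shut.
Start: joints at [1.178, 0.383, 0.044, 1.598, -0.018, 1.161, -0.05], TCP at [0.189, -0.622, 0.25] pointing down, gripper open.
Joint ranges: [-2.61, 2.61], [-0.41, 2.15], [-1.48, 1.57], [0, 2.5], [-1.57, 4.71], [0.05, 1.97], [-2.85, 2.85]. Speed limits (rad/s): [2.79, 2.79, 3.14, 3.14, 3.14, 3.14, 3.14].

## Interface

Orientations are given as a unit quaternion [x, y, z, w].
In Python, from bench import move_ptp, movel, move_j, move_gripper, pause, inverse_kinematics, read_camera, camera_params, MotionError, sign_off, look_for, tip_of, read_time_s, read_qpos, read_joint_vel, read_effort, read_eef_pos, read_tcp_rot, read_ft_force, read_ft_torque, read_finger_gap, read_grasp_force gives the robot as it stands. Calls block until the motion is done:
- move_ptp(position, orientation): joint-space move of the TCP to a pose.
- movel(position, orientation=None, speed=0.15): straight line of the TCP; orientation=None keeps the orientation; speed is the mean speed in m/s.
- move_j(angles): joint-space move.
- move_gripper(opening, effort=None): finger opening in m; effort is the grip in N (None keeps the last); returns when the fingers have stopped.
- pause(seconds).
- inverse_kinematics(position, orientation): joint angles nearest the present ones, or None.
- read_camera(name): name is "scene" or "side" or "wrist"; returns the picture (400x640x3 uint8, red, green, blue); there is no depth.
- camera_params(name): a dict with "K" (3x3 intrinsics, pixels), "dist_coeffs" ([k1, k2, p1, p2, k3] as OpenCV has them; the pictures are not rectified), "camera_from_world" (4x4, takes a point from world to camera coordinates). Camera axes: x right, y down, z forward; pixel columns grow to the right and rows downward; lengths in m; the calibration is good to about 2 mm. A picture is of the moment at which its call begins: read the wrist's pose just before it. camera_params takes no time and is no camera call; for the wrist camera it gives the pose at the moment of the call.
A pose or a line that the arm cannot do raises MotionError and nothing moves.
- sign_off(): hands the job in; it is judged then, once.
Trained networks look in the newest picture that a camera, given by its name, has taken for a name from the list of things; names that differ only in an ending like _2 or _b are one class to them, and where a whole thing is asked for, a point or a joint stands for the part that bears it (a point fixed in the world has none). Each returns a list of dicts, best first, with "confidence" (0 to 1); they miss things now and then, are a little off and sometimes report something else, mostly with a low value. They report only what shows in the picture. A call takes as long as a camera call. They do not tell look-alikes from the thing itself.
- look_for(camera, name): "at" ([column, row] in pixels, amid what is visible of it).
- tip_of(camera, name): "at" ([column, row] in pixels: a listed point, or the origin of a listed thing).
Readings, each from a call of its own:
- read_time_s(): time.
- read_qpos(): joint angles.
- read_joint_vel(): joint speeds.
- read_effort(): joint torques, N m.
- read_eef_pos(): TCP position.
- read_tcp_rot(): TCP orientation.
- read_ft_force(): force on the tool from outside, world axes, zero at the start.
- read_ft_torque(): the same for the moment, N m.
- read_finger_gap(): finger opening in m.
- read_grasp_force(): force on a finger pad.
Only numpy, scipy, OpenCV 4.12 (cv2) and the standard library are available. Lean on these libraries where they do the work, as an engineer would, in place of code of your own. Each camera call takes 0.05 s, during which the arm holds its last target. There are 200 camera calls.

## Task

Take the orange dust cap off the vortex mixer and set it down flat on its rim, knob up, inside the steel tray. Then take the blue-capped tube out of the rack, stand it upright in the mixer's rubber cup and press the sprung head halfway down with it (6 of its 12 mm), keeping it there for at least two seconds; finish while still holding the tube pressed like that, not letting go, and leave the other tubes, the jar and the bottle top alone.

Things in the scene. Friction and masses are not known exactly. Their poses are not given: they have to be found in the camera images.
- mixer: vortex mixer, fixed to the bench: white box 160 x 125 mm (x by y) with a teal front panel facing its -x, flat top 95 mm above the bench. Origin at the centre of its underside; the head stands on the vertical axis through the origin
- head (a joint): downward travel of the mixer's sprung head in m: 0 = up, 0.012 = bottomed. The spring pushes up with about 2 N at the start and 1 N more per mm (about 8 N at 6 mm) and returns the head when released.
- cup_floor (a point): centre of the cup's inner floor, 116 mm above the bench when the head is up; moves down with the head. The cup is black rubber, round, 59 mm across at its rim, which is 134 mm above the bench when up; its conical inside is about 50 mm wide at the mouth and 34 mm at its flat floor, 18 mm below the rim
- dust_cap: orange dust cap, an upside-down round cup 80 mm across and 50 mm tall (wall 4 mm) with a black round knob on top, 24 mm across and 28 mm tall (50 to 78 mm above the rim). Origin at the centre of its lower rim, z up. About 90 g. It starts over the mixer's head, its rim resting on the housing's top; lift it over 50 mm straight up to clear the head
- tray: shallow steel instrument tray, fixed, 200 x 150 mm (its x by y), 22 mm high, wall 4 mm. Origin at the centre of its underside
- tray_in (a point): centre of the tray's inner floor, about 4 mm above the bench; x along the tray's long side
- rack: white tube rack, fixed, 200 x 75 mm (its x by y), top face 60 mm above the bench, with a row of three 34 mm holes along its x at -60, 0 and +60 mm; tubes stand on its floor plate, 8 mm above the bench. Origin at the centre of its underside. Rack and tray lie left and right of the mixer; which is on the left varies
- tube_blue: the tube to use: tube, 120 mm tall: milky white body 30 mm across tapering over its lowest 14 mm to a flat foot 18 mm across, and a blue screw cap 32 mm across over its top 28 mm (92 to 120 mm above the foot). Origin at the centre of its foot, z up along the tube. About 60 g. Stands in one of the rack's three holes (which one varies), with up to 2 mm of play
- tube_blue_foot (a point): centre of the blue-capped tube's foot
- tube_red: bystander tube, 120 mm tall: milky white body 30 mm across tapering over its lowest 14 mm to a flat foot 18 mm across, and a red screw cap 32 mm across over its top 28 mm (92 to 120 mm above the foot). Origin at the centre of its foot, z up along the tube. About 60 g. Stands in one of the rack's three holes (which one varies), with up to 2 mm of play
- tube_green: bystander tube, 120 mm tall: milky white body 30 mm across tapering over its lowest 14 mm to a flat foot 18 mm across, and a green screw cap 32 mm across over its top 28 mm (92 to 120 mm above the foot). Origin at the centre of its foot, z up along the tube. About 60 g. Stands in one of the rack's three holes (which one varies), with up to 2 mm of play
- jar: bystander amber glass jar with a white lid, 54 mm across, 85 mm tall, loose, origin at the centre of its underside
- bottle_top: bystander loose blue bottle top, a disc 42 mm across and 18 mm tall lying on the bench, origin at the centre of its underside
Mind the look-alikes: they are no part of the job. What is shaped like the tube_blue but yellow is not meant. There is more than one size of the dust_cap; the job needs the larger.

How it is judged:
By the outcome, as a careful person would: the job done as asked, in the order asked, and still so for the second after the job is handed in, while the arm keeps its last pose, push and grip.
It also fails if it takes over 69 s, if anything falls off the work surface, if the arm or the gripper's body presses on something with over 40 N, if the wrist force passes 120 N, or if a joint passes its speed limit or range.

## Working session

There is one attempt and no reset: what is moved stays moved. The work goes in short steps, each a Python script; the robot and the scene stay as the last script left them, time stands still between calls to the robot, and variables do not carry over. Pictures are saved under pics/ and viewed, at most 10 in all, crops included, and the job is handed in when it is done.

```bash
mkdir -p pics
cat > h.py <<'E'
import numpy as np, cv2
from bench import *
def ray(cam,px,P=None):
    P=P or camera_params(cam);T=np.array(P["camera_from_world"]);K=np.array(P["K"]);d=np.array(P["dist_coeffs"])
    u=cv2.undistortPoints(np.array([[px]],float),K,d)[0,0]
    R=T[:3,:3];return -R.T@T[:3,3], R.T@np.array([u[0],u[1],1])
def atz(cam,px,z,P=None):
    o,d=ray(cam,px,P);return o+d*(z-o[2])/d[2]
def proj(cam,pt):
    P=camera_params(cam);T=np.array(P["camera_from_world"])
    return cv2.projectPoints(np.array([pt],float),cv2.Rodrigues(T[:3,:3])[0],T[:3,3],np.array(P["K"]),np.array(P["dist_coeffs"]))[0].ravel()
def save(cam,name):
    im=read_camera(cam);cv2.imwrite(f"pics/{name}.png",im[:,:,::-1]);return im
E
python3 - <<'E'
from h import *
print(read_tcp_rot(),read_finger_gap())
for c in ["scene","side"]:
    save(c,c+"0")
    print(c,ray(c,(320,200)))
    for n in ["mixer","dust_cap","tray_in","rack","tube_blue","tube_red","tube_green","jar","bottle_top","cup_floor"]:
        print(n,"LOOK",[(np.round(r["at"]),round(r["confidence"],2)) for r in look_for(c,n)[:3]],"TIP",[(np.round(r["at"],1),round(r["confidence"],2)) for r in tip_of(c,n)[:3]])
E
python3 -c "
import cv2,numpy as np
a=cv2.imread('pics/scene0.png');b=cv2.imread('pics/side0.png')"
```

```text
[ 9.89144580e-01  1.46939610e-01 -2.75252946e-04 -1.29393568e-03] 0.08530796140633132
scene (array([ 0.90666292, -0.64780269,  1.19821483]), array([-0.26286943,  0.50246452, -0.82378344]))
mixer LOOK [(array([305., 223.]), 0.93)] TIP [(array([306.2, 223.4]), 0.7), (array([383., 217.]), 0.38), (array([330.7, 131.5]), 0.27)]
dust_cap LOOK [(array([308., 198.]), 0.82), (array([264., 188.]), 0.6)] TIP [(array([307.3, 206.2]), 0.71), (array([263.6, 191.2]), 0.68)]
tray_in LOOK [(array([238., 294.]), 0.85)] TIP [(array([237.4, 295.5]), 0.85)]
rack LOOK [(array([347., 144.]), 0.85)] TIP [(array([343.5, 144.5]), 0.96)]
tube_blue LOOK [(array([308., 102.]), 0.73), (array([309., 198.]), 0.73), (array([336.,  94.]), 0.69)] TIP [(array([307.6, 116.8]), 0.77), (array([336.1, 108.5]), 0.59), (array([330.3, 133.6]), 0.52)]
tube_red LOOK [(array([364., 135.]), 0.7), (array([306., 222.]), 0.24)] TIP [(array([360.4, 154.5]), 0.77)]
tube_green LOOK [(array([345., 124.]), 0.61)] TIP [(array([343.6, 145.6]), 0.67), (array([342. , 141.5]), 0.66)]
jar LOOK [(array([353., 266.]), 0.89)] TIP [(array([351.6, 
[... 883 characters left out ...]
y([195., 159.]), 0.87), (array([213., 142.]), 0.58)] TIP [(array([220.2, 155.8]), 0.91), (array([203. , 176.1]), 0.69), (array([241.2, 168.4]), 0.59)]
tube_red LOOK [(array([277., 144.]), 0.62)] TIP [(array([279.5, 165.8]), 0.5), (array([389.4, 227.8]), 0.28)]
tube_green LOOK [(array([254., 145.]), 0.84)] TIP [(array([260.1, 163.7]), 0.77), (array([318.1, 232.3]), 0.5)]
jar LOOK [(array([391., 215.]), 0.83)] TIP [(array([388.3, 226.1]), 0.83)]
bottle_top LOOK [(array([344., 183.]), 0.66), (array([254., 163.]), 0.19)] TIP [(array([342.4, 183.2]), 0.59), (array([321.3, 204.5]), 0.56), (array([356.7, 323.5]), 0.2)]
cup_floor LOOK [(array([355., 327.]), 0.19)] TIP [(array([345.4, 183. ]), 0.15)]
```

View pics/scene0.png

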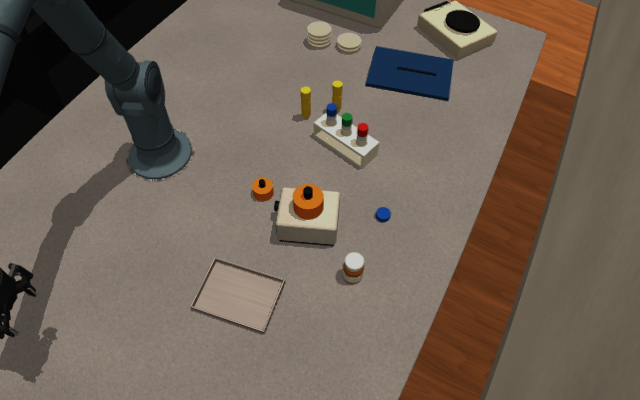

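View pics/side0.png

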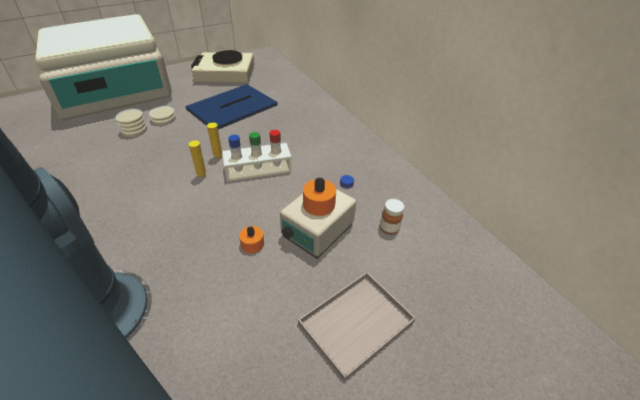

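The scene picture shows the large orange cap on the mixer at (308,200) and the tray at (238,295). The rack is at (346,140), with the blue tube in its far-left hole at (331,108), next to green and red. The decoys are the yellow tubes at (306,103) and (337,95) and the small cap at (263,189). The side picture agrees: cap (320,195), blue tube (235,145).

Run:
```python
from h import *
def tri(a,b):
    (o1,d1),(o2,d2)=ray("scene",a),ray("side",b)
    A=np.stack([d1,-d2],1);s=np.linalg.lstsq(A,o2-o1,rcond=None)[0]
    p,q=o1+d1*s[0],o2+d2*s[1];return (p+q)/2,np.linalg.norm(p-q)
ims={c:cv2.cvtColor(cv2.imread(f"pics/{c}0.png"),cv2.COLOR_BGR2HSV) for c in("scene","side")}
def blob(c,lo,hi,near):
    m=cv2.inRange(ims[c],lo,hi);n,l,st,ce=cv2.connectedComponentsWithStats(m)
    k=min([i for i in range(1,n) if st[i,4]>15],key=lambda i:np.hypot(*(ce[i]-near)));return ce[k],st[k]
for n,lo,hi,a,b in [("blue",(105,120,60),(125,255,255),(331,109),(235,141)),("green",(50,100,40),(80,255,255),(347,119),(255,138)),("red",(0,150,60),(5,255,255),(363,129),(275,135)),
   ("orange",(6,150,80),(15,255,255),(308,202),(320,198)),("small",(6,150,80),(15,255,255),(263,190),(251,239))]:
    ca,sa=blob("scene",lo,hi,a);cb,sb=blob("side",lo,hi,b);print(n,ca,sa,cb,sb,tri(ca,cb))
for n,a,b in [("knobtop",(308,187),(320,179)),("jar",(351.6,274),(388.3,226.1)),("top",(382.7,216.6),(343,183)),("tray",(237.6,295),(355.8,321.5)),("rack",(343.5,144.5),(255.4,169)),
 ("mixer",(306.2,223.4),(317.2,232.5)),("y1",(305.5,88),(195,142)),("y2",(337,82),(213,125))]:
    print(n,tri(a,b))
for n,c,pts,z in [("tray","scene",[(215,261),(285,276),(265,330),(192,306)],.022),("tray","side",[(367,276),(413,320),(346,375),(299,322)],.022),
 ("mixtop","scene",[(282,189),(340,192),(336,233),(277,226)],.095),("mixtop","side",[(283,212),(318,240),(355,201)],.095),
 ("rack","scene",[(315,121),(325,113),(378,146),(369,157)],.06),("rack","side",[(223,153),(290,147)],.06)]:
    print(n,c,[np.round(atz(c,p,z),3)[:2].tolist() for p in pts])
```

```text
blue [331.31343284 107.04477612] [327 103  10   9  67] [233.49425287 139.70114943] [229 135  10  12  87] (array([0.43356293, 0.32385309, 0.11908257]), np.float64(0.00331967655383303))
green [346.52173913 119.23478261] [342 113  10  14 115] [254.22807018 135.42105263] [250 132  10   8  57] (array([0.49409558, 0.30316467, 0.12316198]), np.float64(0.007205634982036969))
red [362.26829268 129.3495935 ] [358 123  10  14 123] [274.5        135.24468085] [270 130  10  12  94] (array([0.55140069, 0.29208664, 0.11580324]), np.float64(0.001828768579128593))
orange [307.65598027 202.0135635 ] [293 184  30  36 811] [318.7585034  198.09863946] [303 180  33  36 882] (array([ 0.53615712, -0.00869247,  0.11682687]), np.float64(0.0006796837345606887))
small [262.37883008 189.63788301] [252 178  21  23 359] [251.28820961 239.91266376] [239 227  24  26 458] (array([0.36504662, 0.0266948 , 0.01594823]), np.float64(0.0009579823669672767))
knobtop (array([ 0.53694097, -0.00693424,  0.17792383]), np.float64(0.003699641245481517))
jar (array([ 0.70954999, -0.08737047,  0.00521492]), np.float64(0.00236330699
[... 235 characters left out ...]
]), np.float64(0.004621405805190963))
mixer (array([ 0.53039036, -0.01157628,  0.00277479]), np.float64(0.0083949285743294))
y1 (array([0.32904634, 0.35255471, 0.12630801]), np.float64(0.004128477874542435))
y2 (array([0.40188648, 0.42433156, 0.12372962]), np.float64(0.006794884980979838))
tray scene [[0.38, -0.234], [0.564, -0.183], [0.594, -0.332], [0.401, -0.368]]
tray side [[0.56, -0.201], [0.583, -0.339], [0.4, -0.368], [0.37, -0.231]]
mixtop scene [[0.447, 0.008], [0.59, 0.074], [0.639, -0.046], [0.496, -0.099]]
mixtop side [[0.447, 0.008], [0.48, -0.108], [0.624, -0.039]]
rack scene [[0.39, 0.301], [0.401, 0.346], [0.604, 0.301], [0.598, 0.25]]
rack side [[0.404, 0.354], [0.6, 0.291]]
```

```bash
cat >> h.py <<'E'
def down(deg):
    a=np.radians(deg)/2;return [np.cos(a),np.sin(a),0,0]
E
python3 - <<'E'
from h import *
move_ptp([0.537,-0.008,0.30],down(0))
print(read_time_s(),read_eef_pos(),read_qpos(),read_ft_force())
save("wrist","w1")
print(look_for("wrist","dust_cap")[:2],tip_of("wrist","dust_cap")[:2])
o,d=ray("wrist",(320,200));print(o,d)
print("pred knobtop",proj("wrist",(.537,-.008,.173)),"captop",proj("wrist",(.537,-.008,.145)))
print([atz("wrist",tip_of("wrist","dust_cap")[0]["at"],.095)])
E
```

```text
4.6083 [ 0.53706259 -0.00938816  0.29982937] [ 0.47587883  0.17353978 -0.59102451  1.78739613  0.1033205   1.21171657
 -1.71757644] [0.64019285 0.03177447 0.28614931]
[{'at': [320.7, 182.1], 'confidence': 0.82}, {'at': [297.9, 276.1], 'confidence': 0.8}] [{'at': [300.0, 266.7], 'confidence': 0.93}, {'at': [318.5, 173.3], 'confidence': 0.71}]
[ 0.61573718 -0.00963489  0.42392063] [-0.31597608  0.00555598 -0.94881661]
pred knobtop [319.77922643 194.46665625] captop [319.9435044  185.26508452]
[array([0.42369385, 0.01625748, 0.095     ])]
```

View pics/w1.png

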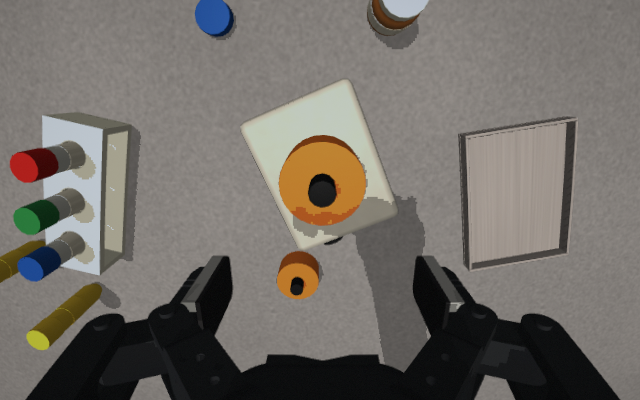

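The wrist picture shows the large cap at (323,182) with its knob at (322,190). The tray corners are at (459,134), (577,118), (568,253) and (470,270), and the blue cap at (33,265). This matches the earlier layout.

Run:
```python
from h import *
im=cv2.imread("pics/w1.png");h=cv2.cvtColor(im,cv2.COLOR_BGR2HSV)
sub=np.zeros(im.shape[:2],np.uint8);sub[165:215,300:345]=255
m=cv2.bitwise_and(cv2.inRange(h,(0,0,0),(180,255,60)),sub);x,y,w,hh=cv2.boundingRect(m);print("knob bbox",x,y,w,hh)
ys,xs=np.nonzero(m);c=(xs.mean(),ys.mean());print(c,atz("wrist",c,.159))
o=cv2.inRange(h,(5,120,60),(20,255,255));o[235:]=0
c2=cv2.morphologyEx(o,cv2.MORPH_CLOSE,np.ones((9,9)));x,y,w,hh=cv2.boundingRect(c2);print("orange",x,y,w,hh,atz("wrist",(x+w/2,y+hh/2),.12))
p=[atz("wrist",q,.022)[:2] for q in [(459,134),(577,118),(568,253),(470,270)]];print("tray",np.round(p,3),np.mean(p,0))
b=cv2.inRange(h,(105,120,60),(125,255,255));b[:230]=0;b[300:]=0;b[:,100:]=0;x,y,w,hh=cv2.boundingRect(b);ys,xs=np.nonzero(b);print("blue",x,y,w,hh,atz("wrist",(xs.mean(),ys.mean()),.118))
p=[atz("wrist",q,.06)[:2] for q in [(43,115),(106,127),(100,274)]];print("rack",np.round(p,3))
```

```text
knob bbox 308 174 28 33
(np.float64(321.7241379310345), np.float64(190.09655172413792)) [ 0.53657623 -0.00939185  0.159     ]
orange 279 0 140 226 [ 0.59969253 -0.03485615  0.12      ]
tray [[ 0.57  -0.183]
 [ 0.592 -0.338]
 [ 0.399 -0.372]
 [ 0.374 -0.226]] [ 0.48354761 -0.27969107]
blue 18 247 36 34 [0.43461818 0.32569478 0.118     ]
rack [[0.599 0.316]
 [0.584 0.24 ]
 [0.389 0.291]]
```

Run:
```python
from h import *
x,y=0.5368,-0.0092
move_gripper(0.06,40)
movel([x,y,0.19],down(0),0.15);movel([x,y,0.167],None,0.05)
print(read_ft_force(),read_eef_pos())
move_gripper(0.0,40);pause(.2)
print("gap",read_finger_gap(),read_grasp_force(),read_ft_force(),read_eef_pos())
movel([x,y,0.24],None,0.1)
print("gap",read_finger_gap(),read_grasp_force(),read_ft_force(),read_time_s())
save("wrist","w2");save("side","s2")
a=cv2.imread("pics/w2.png");b=cv2.imread("pics/s2.png")
cv2.imwrite("pics/c2.png",cv2.resize(np.vstack([a,b]),None,fx=.74,fy=.74))
```

```text
[-0.15597302 -1.02923687 -0.02155728] [ 0.53664594 -0.00915689  0.16669817]
gap 0.022506248707413433 39.25191342830658 [-0.4022738   1.50785583  2.23761756] [ 0.53727844 -0.00899345  0.16747829]
gap 0.02276130386145182 39.168241024017334 [-6.14525784e-01 -2.39220821e-04 -1.02817537e+00] 8.175
```

View pics/c2.png

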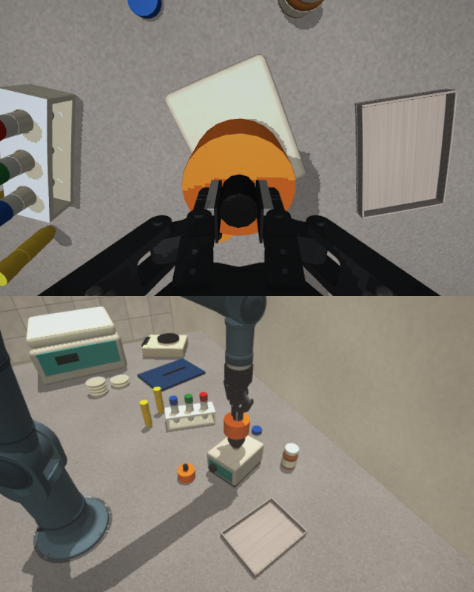

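The cap is lifted and held level: it shows in the fingers at (238,430) in the lower half of the composite, with the black head exposed below it. Next I carry it to the tray.

Run:
```python
from h import *
x,y=0.4835,-0.280
movel([x,y,0.24],down(0),0.25);movel([x,y,0.086],None,0.12)
f0=read_ft_force()[2];z=.086;print(f0)
while z>.072:
    z-=.0015;movel([x,y,z],None,.03);f=read_ft_force()[2]-f0
    if f>2.5:break
print("contact",z,f,read_eef_pos())
move_gripper(0.05,40);pause(.2)
movel([x,y,0.13],None,.1);movel([x,y,.27],None,.25)
im=save("wrist","w3");P=camera_params("wrist");print(read_time_s())
move_ptp([0.4346,0.325,0.27],down(-14))
im=save("wrist","w4");save("side","s4");print(read_time_s(),read_eef_pos())
h=cv2.cvtColor(im,cv2.COLOR_RGB2HSV)
b=cv2.inRange(h,(105,120,60),(125,255,255))
n,l,st,ce=cv2.connectedComponentsWithStats(b)
for i in range(1,n):
    if st[i,4]>100:print(st[i],ce[i],atz("wrist",ce[i],.118))
w3=cv2.imread("pics/w3.png");w4=cv2.imread("pics/w4.png");s4=cv2.imread("pics/s4.png")
cv2.imwrite("pics/c4.png",cv2.resize(np.vstack([np.hstack([w3,w4]),np.hstack([s4,s4*0])]),(800,500)))
```

```text
-0.26303986518112543
contact 0.07549999999999998 5.164495082434419 [ 0.48367392 -0.28010696  0.07644117]
14.7333
17.0083 [0.4354852  0.32390598 0.26976144]
[    0    28   129   247 15949] [ 44.17994859 173.63101135] [0.51123694 0.57118577 0.118     ]
[ 309  164   35   41 1130] [326.12743363 184.57345133] [0.43609356 0.31893661 0.118     ]
```

View pics/c4.png

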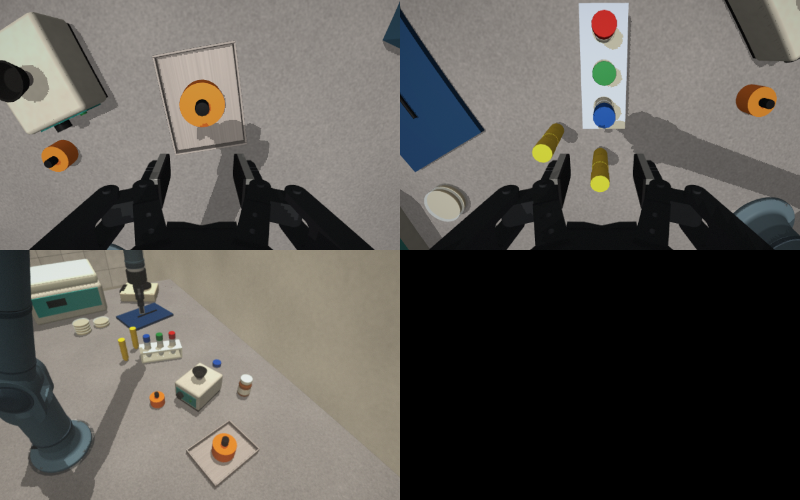

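The cap sits knob up, inside the tray. The blue cap is at (604,116) in the composite's right view, at the near end of the rack, and both yellow tubes are clear of the fingers' line. The cup is visible in the side view. Next I refine the tube and cup positions by fitting their projected outlines.

```bash
cat >> h.py <<'E'
from scipy.optimize import least_squares
def cyl(x,y,rings):
    t=np.linspace(0,2*np.pi,60);return np.concatenate([np.c_[x+r*np.cos(t),y+r*np.sin(t),0*t+z] for z,r in rings])
def bb(cam,x,y,rings):
    P=camera_params(cam);T=np.array(P["camera_from_world"])
    p=cv2.projectPoints(cyl(x,y,rings),cv2.Rodrigues(T[:3,:3])[0],T[:3,3],np.array(P["K"]),np.array(P["dist_coeffs"]))[0][:,0]
    return np.r_[p.min(0),p.max(0)]
def fit(cam,box,rings,x0,use=(0,1,2,3)):
    g=np.array([box[0],box[1],box[0]+box[2],box[1]+box[3]],float)-.5*0
    r=least_squares(lambda v:(bb(cam,*v,rings)-g)[list(use)],x0,x_scale=.01);return r.x,r.fun
E
python3 - <<'E'
from h import *
movel([0.436,0.319,0.20],down(-14),.15)
im=save("wrist","w5");h=cv2.cvtColor(im,cv2.COLOR_RGB2HSV)
b=cv2.inRange(h,(105,120,60),(125,255,255));n,l,st,ce=cv2.connectedComponentsWithStats(b)
for i in range(1,n):
    if st[i,4]>300:
        print(st[i]); 
        if abs(ce[i][0]-320)<60: print("tube",fit("wrist",st[i][:4],[(.1,.016),(.128,.016)],(.435,.32)),proj("wrist",(.436,.319,.128)))
p=[atz("wrist",q,.095,None)[:2] for q in []]
for c,near in (("scene",(306,200)),("side",(317,205))):
    im=save(c,c+"5");g=cv2.cvtColor(im,cv2.COLOR_RGB2HSV)[:,:,2]
    m=(g<75).astype(np.uint8);n,l,st,ce=cv2.connectedComponentsWithStats(m)
    for i in range(1,n):
        if st[i,4]>60 and np.hypot(*(ce[i]-near))<40: print(c,st[i],ce[i],fit(c,st[i][:4],[(.134,.0295)],(.537,-.009),(0,1,2)), bb(c,.5368,-.0092,[(.134,.0295)]))
print(read_time_s())
a=cv2.imread("pics/scene5.png")[150:250,240:370];b=cv2.imread("pics/side5.png")[150:250,250:380];w=cv2.resize(cv2.imread("pics/w5.png"),(480,300))
cv2.imwrite("pics/c5.png",np.vstack([np.hstack([cv2.resize(a,(390,300)),cv2.resize(b,(390,300))]),np.hstack([w,np.zeros((300,300,3),np.uint8)])]))
E
```

```text
[   0  113   91  177 8071]
[ 299  186   46   55 2006]
tube (array([0.43579718, 0.31936297]), array([-0.97507174, -0.58626479,  0.97619408,  0.63035205])) [322.45424288 219.47059338]
scene [297 190  22  21 333] [307.67867868 199.21321321] (array([ 0.53890569, -0.01140224]), array([-0.47089811, -0.01538402,  0.47096354])) [296.24127273 189.06921337 319.15325644 207.90750312]
side [308 186  22  19 311] [318.74919614 194.72347267] (array([ 0.53429422, -0.01189071]), array([-1.34350375, -0.10378919,  1.34685855])) [307.06936957 184.94999149 331.68578161 201.48937393]
17.775
```

View pics/c5.png

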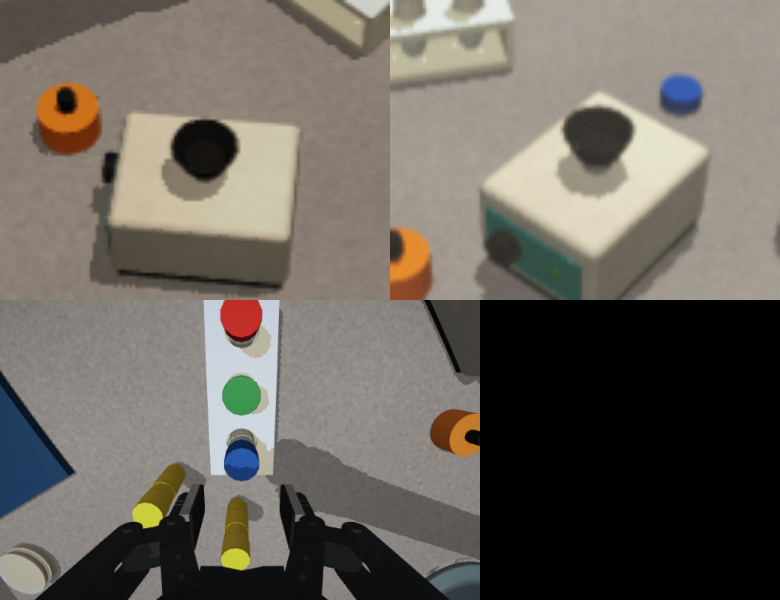

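The tube fit is within about 1 px: (0.4358, 0.3194). The cup (crop (205,150), side (598,135)) is at about (0.5365, -0.0105). The fingers straddle the blue cap and the yellow tubes are clear, so I grasp and lift.

Run:
```python
from h import *
x,y=0.4358,0.3194
move_gripper(0.054,60)
movel([x,y,0.15],down(-14),.15);movel([x,y,0.114],None,.06)
print(read_ft_force(),read_eef_pos())
move_gripper(0.0,60);pause(.2)
z0=read_eef_pos()[2];print("gap",read_finger_gap(),read_grasp_force(),read_ft_force(),read_eef_pos())
movel([x,y,0.19],None,.08);movel([x,y,.285],None,.2)
print("gap",read_finger_gap(),read_grasp_force(),read_ft_force())
movel([0.5365,-0.010,.285],None,.22);pause(.3)
print(read_time_s(),read_eef_pos(),read_ft_force(),read_grasp_force())
save("wrist","w6");save("side","s6");save("scene","sc6")
print("foot pred side",proj("side",(.5365,-.010,.285-z0+.008)),"scene",proj("scene",(.5365,-.010,.285-z0+.008)),[ (r["at"],r["confidence"]) for r in tip_of("scene","tube_blue_foot")[:2]])
a=cv2.imread("pics/sc6.png")[100:250,230:400];b=cv2.imread("pics/s6.png")[90:240,230:400];w=cv2.resize(cv2.imread("pics/w6.png"),(400,250))
cv2.imwrite("pics/c6.png",np.vstack([np.hstack([cv2.resize(a,(397,350)),cv2.resize(b,(397,350))]),np.hstack([w,np.zeros((250,394,3),np.uint8)])]))
```

```text
[-0.70001614 -0.09608576  0.36070474] [0.43596728 0.31971723 0.1142678 ]
gap 0.030743898632751756 59.32922065258026 [0.11974417 0.04551226 4.4447659 ] [0.43637044 0.31998307 0.11471801]
gap 0.030768701950684395 59.36307907104492 [ 0.63872244 -0.46279933 -1.06522298]
23.4917 [ 0.53644029 -0.00945137  0.28507536] [-0.27848606 -0.29610815 -0.14355355] 59.362953901290894
foot pred side [319.98523094 179.0669393 ] scene [307.19024558 188.45793753] [([335.9, 108.3], 0.72), ([304.9, 187.4], 0.67)]
```

View pics/c6.png

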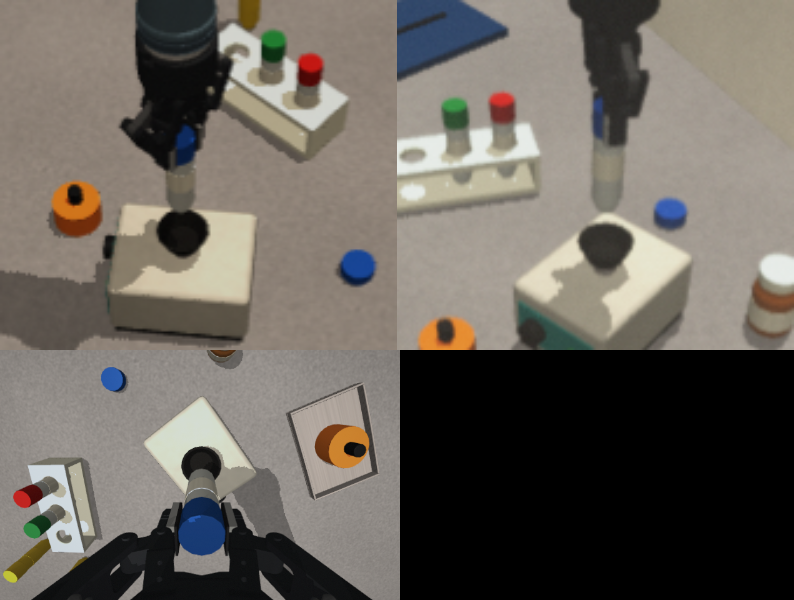

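The blue tube hangs upright in the grip just above the cup: foot at (180,210), cup at (182,232) in the left crop. The rack still holds green and red. I fit the cup in the wrist image, then lower with force checks.

Run:
```python
from h import *
g=cv2.cvtColor(cv2.imread("pics/w6.png"),cv2.COLOR_BGR2GRAY)
m=(g<70).astype(np.uint8);m[:140]=0;m[200:]=0;m[:,:270]=0;m[:,375:]=0
n,l,st,ce=cv2.connectedComponentsWithStats(m);k=1+np.argmax(st[1:,4]);print(st[k])
c,e=fit("wrist",st[k][:4],[(.134,.0295)],(.537,-.009),(0,1,2));print("cup",c,e)
x,y=c if np.hypot(c[0]-.5365,c[1]+.0105)<.005 else (.5365,-.0105)
print("use",x,y)
movel([x,y,.228],None,.08);pause(.2);f0=read_ft_force();print(f0,read_eef_pos())
z=.228
while z>.2175:
    z-=.001;movel([x,y,z],None,.02);pause(.1);f=read_ft_force();print(round(z,4),np.round(read_eef_pos(),4),np.round(f-f0,2))
    if abs(f[0]-f0[0])>8 or abs(f[1]-f0[1])>8 or f[2]-f0[2]>8.5:break
print(read_time_s(),read_finger_gap(),read_grasp_force())
```

```text
[ 291  155   63   45 2169]
cup [ 0.53542617 -0.01106319] [-1.24626405  0.07631948  1.24917641]
use 0.5354261675403766 -0.011063188742457654
[ 0.00722153  0.28846517 -0.93182785] [ 0.53596068 -0.0110348   0.22873855]
0.227 [ 0.5354 -0.0111  0.227 ] [ 0.37 -0.68  0.48]
0.226 [ 0.5354 -0.0111  0.2259] [-0.27 -0.09 -0.72]
0.225 [ 0.5354 -0.0111  0.225 ] [ 0.18 -1.25  0.62]
0.224 [ 0.5354 -0.0111  0.224 ] [ 0.59 -0.17  0.39]
0.223 [ 0.5354 -0.0111  0.223 ] [-0.08 -0.72  0.61]
0.222 [ 0.5357 -0.0111  0.2224] [-0.75 -0.62  2.51]
0.221 [ 0.5357 -0.0111  0.2213] [ 0.34 -0.21  4.83]
0.22 [ 0.5357 -0.0111  0.2202] [ 0.13 -1.13  4.94]
0.219 [ 0.5357 -0.0111  0.2193] [-0.08 -0.55  6.56]
0.218 [ 0.5358 -0.0111  0.2185] [-0.38 -0.6   6.56]
0.217 [ 0.5359 -0.0111  0.2177] [-1.13 -0.07  8.19]
28.6083 0.0305373631436323 59.90951120853424
```

Run:
```python
from h import *
x,y=.53543,-.01106
z=.2158
for i in range(4):
    movel([x,y,z],None,.02);pause(.3)
    a=np.mean([read_eef_pos() for _ in range(10)],0);f=[]
    for _ in range(8): f.append(read_ft_force());pause(.02)
    print(z,a,np.mean(f,0),np.std(f,0)[2])
    e=a[2]-.2166
    if abs(e)<.0002:break
    z-=e
pause(2.3)
print(read_time_s(),read_eef_pos(),read_finger_gap(),read_grasp_force())
save("side","s7");save("scene","sc7");save("wrist","w7")
a=cv2.imread("pics/sc7.png")[100:250,230:400];b=cv2.imread("pics/s7.png")[90:240,230:400];w=cv2.resize(cv2.imread("pics/w7.png"),(400,250));s=cv2.resize(cv2.imread("pics/s7.png"),(394,250))
cv2.imwrite("pics/c7.png",np.vstack([np.hstack([cv2.resize(a,(397,350)),cv2.resize(b,(397,350))]),np.hstack([w,s])]))
```

```text
0.2158 [ 0.53593267 -0.01107337  0.21671505] [-1.17149257 -0.28751645  8.02241462] 0.3736955334453539
31.5917 [ 0.53592581 -0.01105522  0.21671816] 0.030795807402344354 60.05193471908569
```

View pics/c7.png

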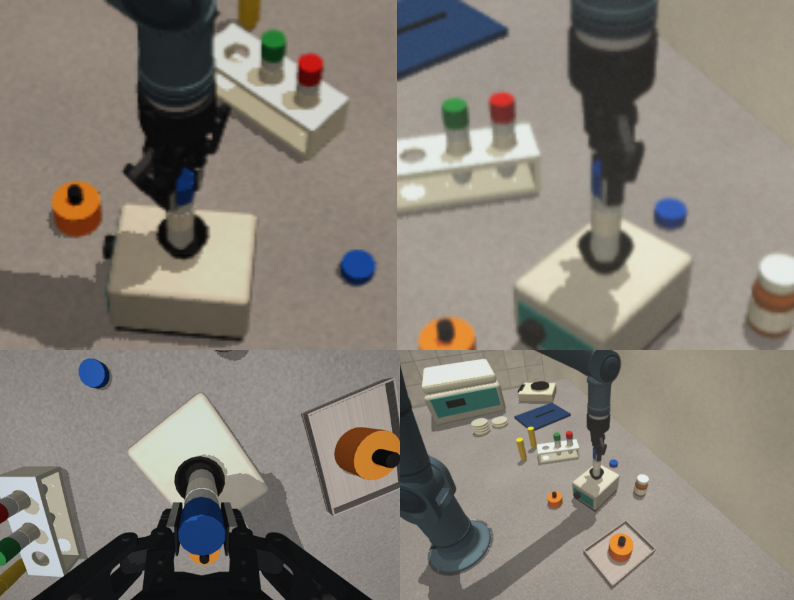

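The tube stands upright in the cup at (180,235). The head is about 5.9 mm down at 8 N and has been held there over 2 s. The cap is flat in the tray and the other objects are untouched.

```bash
python3 -c "
from bench import *
print(sign_off())"
```

```text
the job is handed in; nothing more can be done
None
```

I handed the job in at about 32 s with the arm still holding the tube pressed: the dust cap is in the tray, knob up, and the blue-capped tube is upright in the cup with the head about 6 mm down (8 N), held for over 2 s.

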